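# Guide rod through both bushings of a sampler frame

## Robot

A 7-joint arm with a two-finger parallel gripper is mounted at the origin on the work surface. World frame = base frame: x ahead of the robot, y to its left, z up, the work surface at z = 0. Lengths are in m, angles in rad, forces in N, time in s.
With the tool pointing down it reaches from about 0.425 to 0.925 m from the base axis. Payload 6.8 kg.
Tool frame: the origin (TCP) lies on the centre line of the jaws, within the pads' length; the fingertips stand manip.finger_overhang ahead of it and the grasp point (between the pads) lies 8 mm behind it (manip.finger_overhang is the distance from the TCP to the fingertips, in m); z points along the fingers, y is the line along which they close (so a half turn about z gives the same grasp; the last joint's range is limited). The gripper opens to 88 mm and grips with 3 to 60 N. Pads are 20 mm wide; open, the fingers measure 115 mm over their backs; the gripper's body (75 mm by 178 mm) begins 61 mm behind the grasp point.
Start: joints at [-1.3, 0.477, 0.022, 1.555, -0.011, 1.109, -0.083], TCP at [0.25, 0.627, 0.234] pointing down, gripper open.
Joint ranges: [-2.96, 2.96], [-0.34, 2.1], [-1.41, 1.46], [0.24, 2.44], [-1.37, 4.51], [0.17, 1.92], [-2.96, 2.96]. Speed limits (rad/s): [2.39, 2.39, 3.14, 3.14, 3.14, 3.14, 3.14].

## Interface

Orientations are given as a rotation vector (axis times angle).
In Python, from station import sensors, optics, finish_job, manip gives the robot as it stands.
- The arm moves only by the tool carry_out, never from a script. Its argument "series" is a list that holds one entry, the list of rows, each a list of 7 numbers: the shift along the tool's x, y, z in m, then the turn, a rotation vector about the tool's x, y, z in degrees, then the closure, from 0 (fully open) to 1 (shut). A call has 1 to 12 rows; each row shifts and turns the commanded pose from where the row before left it, along the tool's axes as they then stand; what a row does not reach is not made up. A row lasts 1/8 s, in which the tool goes at most 62.5 mm and 10.7 degrees, less where a joint would pass 70% of its speed; a pose out of reach is approached as far as the arm can. A call is refused whole if a number of a shift passes 0.0625 or a number of a turn 10.7, either way. A call with a gripper value outside its range is refused whole. The fingers move at their own pace and stop on an object; "force" is the grip in N (left out, the last holds). Time passes only in rows, so rows that do not move let the fingers close. It gives the time, the measured TCP pose, the force, the opening and the grip force at its end, in the units of the state.
- sensors.observe(): the state, without advancing time (a new reading comes with each control period).
- optics.grab_frame(name): name is "side" or "top" or "wrist"; returns a dict with "color" (400x640x3 uint8, red, green, blue), "vertical_fov" (degrees; the focal length in pixels is half the picture's height over the tangent of half this angle, whatever the lens; pixels are square), "cx", "cy" (the principal point, pixels), "rvec" (rotation vector, rad) and "tvec" (3), from world to camera coordinates, as OpenCV has them; the wrist camera has in their place "T_tool_cam" (4x4, takes a point from camera to tool coordinates, whose origin is the TCP and whose axes are the flange's). Camera axes: x right, y down, z forward; pixel columns grow to the right and rows downward; lengths in m; the calibration is good to about 2 mm. A picture is of the moment at which its call begins: read the wrist's pose just before it. There is no depth.
- finish_job(): hands the job in; it is judged then, once.
The state is a dict: "t": time; "joint_pos": joint angles; "qvel": joint speeds; "effort": joint torques, N m; "eef_pos": TCP position; "tool_rot": TCP orientation; "force": force on the tool from outside, world axes, zero at the start; "wrist_torque": the same for the moment, N m; "width": opening from 0.0 (shut) to 1.0 (fully open); "gripper_force": force on a finger pad.
Only numpy, scipy, OpenCV 4.12 (cv2) and the standard library are available. Lean on these libraries where they do the work, as an engineer would, in place of code of your own. Each camera call takes 0.05 s, during which the arm holds its last target. There are 200 camera calls.

## Task

Fold the cream cover of the sampler frame up by its orange bar until it stands upright, where it stays by itself. Then take the red-headed guide rod out of the white rack and thread it from above through the upper and then the lower brass bushing of the frame. Finish while still holding the rod by its head, at rest, with its foot clearly out below the lower bushing but hanging clear above the grey base plate; the cover stays upright, and the other rods and the bench things are left where they are.

Things in the scene. Friction and masses are not known exactly. Their poses are not given: they have to be found in the camera images.
- frame: sampler frame, fixed, open at front (its -x) and sides; origin on the bench, on the vertical axis shared by both bushings, z up. Grey base plate x -55..95, y -60..60, top z = 12. Two posts at x 55..80, y +-46 carry two level aluminium plates (x -35..80, y -40..40), one above the other, each holding a brass bushing. The closed cover lies over the upper bushing
- upper_mouth (a point): centre of the upper brass bushing's mouth, 128 above the bench; axes as the frame's. Bore 15 mm, conical entry on top widening to about 29 mm; underside 107 above the bench
- lower_mouth (a point): centre of the lower bushing's mouth, 73 above the bench, straight below the upper one; same bore and cone; underside 52 above the bench; axes as the frame's
- cover (a joint): angle of the cover about its hinge: 0 = lying level over the upper bushing, grows as its free edge rises, 1.571 = upright, stop at 1.95. Stiff hinge: it stays where it is left; moving it takes 1 to 3 N at the bar. It starts between 0.05 and 0.4
- cover_hinge (a point): middle of the cover's hinge, which runs along the frame's y at frame x = 70, z = 136; axes turn with the cover and equal the frame's at joint 0
- cover_bar (a point): middle of the orange round bar at the cover's free end, 10 mm thick, 80 free between two side arms, parallel to the hinge, 130 from it; a 30 gap parts it from the cover plate (90 wide, 4 thick, to 90 from the hinge): it can be pinched from above and turns between the fingers. Axes as cover_hinge's: bar along y, hinge to bar is -x
- rack: white plastic rack, fixed, 56 x 180 x 45 high, origin under its centre, three holes 40 deep along its y axis, at y = -60, 0 and +60; which rod stands in which hole varies
- guide_rod: steel guide rod with a red round head, standing upright in a rack hole: shaft 12 mm thick and 130 long, head 20 mm thick and 36 high on top of it (166 in all), about 0.14 kg; origin at the centre of its foot (5 above the bench as it stands), z along the rod towards the head; foot edge bevelled
- rod_foot (a point): centre of the guide rod's foot (its origin)
- rod_head (a point): middle of the red head, 148 above the foot, on the rod's axis
- blue_rod: rod of the same shape with a blue head, in another hole; to be left there
- yellow_rod: rod of the same shape with a yellow head, in another hole; to be left there
- dropper_bottle: amber bottle with a red dropper, 54 across, 132 high; bystander
- wash_bottle: white bottle with a blue cap, 68 across, 170 high; bystander
- vial_jar: jar, 56 across, 75 high; bystander
- mouse: black computer mouse, 105 x 60 x 34, on a green mat; bystander
- driver: screwdriver with a red handle, lying; bystander
Not all that is in view belongs to the job. What is shaped like the guide_rod but green is not meant.

How it is judged:
On the way, in this order (a step that is already met when the one before it is completed fails the run):
1. the cover stands upright (within about 10 degrees) with the guide rod still in the rack (value of joint cover between 1.39 and 1.75 rad and distance of guide_rod from where it was at the start of the episode below 0.03 m), for 0.2 s.
2. the guide rod's foot has come out below the upper bushing (z of rod_foot in the frame of frame below 0.107 m and horizontal distance between rod_foot and upper_mouth below 0.012 m and angle between the z axis of guide_rod and the z axis of frame, either way round below 0.15 rad), for 0.05 s.
At the end, for the whole second after the job is handed in: the cover stands upright within about 10 degrees (joint 1.39 to 1.75); the guide rod passes down through both bushings, its foot 4 mm or more below the lower bushing and 3 mm or more above the base plate, upright and at rest, and the gripper still holds it (value of joint cover between 1.39 and 1.75 rad and z of rod_foot in the frame of frame between 0.015 and 0.048 m and horizontal distance between rod_foot and lower_mouth below 0.007 m and horizontal distance between rod_head and upper_mouth below 0.012 m and angle between the z axis of guide_rod and the z axis of frame, either way round below 0.12 rad and contact force between the fingers and guide_rod above 1 N and linear speed of guide_rod below 0.02 m/s); the arm keeps its last pose, push and grip.
It fails at once if another rod is pulled or knocked out of the rack (distance of any of blue_rod, yellow_rod from where it was at the start of the episode above 0.02 m).
It fails at once if a bystander is knocked away or over (distance of any of dropper_bottle, wash_bottle, vial_jar, mouse, driver from where it was at the start of the episode above 0.03 m).
It also fails if it takes over 72 s, if anything falls off the work surface, if the arm or the gripper's body presses on something with over 40 N, if the wrist force passes 120 N, or if a joint passes its speed limit or range.

## Working session

There is one attempt and no reset: what is moved stays moved. The work goes in short steps, Python scripts to look and compute and a tool call to move; the robot and the scene stay as the last step left them, time stands still between calls to the robot, and variables do not carry over. Pictures are saved under pics/ and viewed, at most 11 in all, crops included, and the job is handed in when it is done.

Besides the shell and the picture viewer there is one more tool, called after "Emit:" by a JSON object that holds its "api" and its "payload". carry_out: Moves the arm, as the interface text tells. Its arguments: {"type":"object","properties":{"series":{"type":"array","items":{"type":"array","items":{"type":"array","items":{"type":"number"}}}},"force":{"type":"number"}},"required":["series"]}

```bash
mkdir -p pics; ls; cat > h.py <<'E'
import numpy as np, cv2
from station import sensors, optics, finish_job, manip
from scipy.spatial.transform import Rotation as R
def grab(n):
    s=sensors.observe(); f=optics.grab_frame(n)
    im=cv2.cvtColor(f["color"],cv2.COLOR_RGB2BGR)
    h=im.shape[0]; fl=h/2/np.tan(np.radians(f["vertical_fov"])/2)
    K=np.array([[fl,0,f["cx"]],[0,fl,f["cy"]],[0,0,1.]])
    if n=="wrist":
        T=np.eye(4);T[:3,:3]=R.from_rotvec(s["tool_rot"]).as_matrix();T[:3,3]=s["eef_pos"]
        W=T@np.array(f["T_tool_cam"]); Rc=W[:3,:3].T; t=-Rc@W[:3,3]
    else:
        Rc=R.from_rotvec(np.ravel(f["rvec"])).as_matrix(); t=np.ravel(f["tvec"])
    return im,(K,Rc,t)
def ray(c,p):
    K,Rc,t=c; d=Rc.T@np.linalg.inv(K)@[p[0],p[1],1.]
    return -Rc.T@t,d/np.linalg.norm(d)
def onz(c,p,z):
    o,d=ray(c,p); return o+d*(z-o[2])/d[2]
def tri(rs):
    A=0;b=0
    for o,d in rs:
        P=np.eye(3)-np.outer(d,d);A=A+P;b=b+P@o
    return np.linalg.solve(A,b)
def proj(c,X):
    K,Rc,t=c; q=K@(Rc@np.asarray(X)+t); return q[:2]/q[2]
E
python3 - <<'E'
from h import *
a=[]
for n in("side","top"):
    im,c=grab(n); cv2.imwrite(f"pics/{n}0.png",im); print(n,-c[1].T@c[2],c[1][2],c[0][0,0])
s=sensors.observe();print(s["eef_pos"],R.from_rotvec(s["tool_rot"]).as_matrix().round(3),manip.finger_overhang)
E
```

```text
pics
side [ 0.3333706  -0.86804279  0.79769381] [ 0.20380331  0.77261764 -0.60127048] 419.58964911220687
top [0.41026636 0.00322816 1.43056914] [ 1.01460233e-01 -1.05841911e-06 -9.94839596e-01] 445.8376026578743
[0.24943359 0.62666975 0.23279279] [[-0.929  0.37  -0.   ]
 [ 0.37   0.929 -0.002]
 [-0.    -0.002 -1.   ]] 0.011
```

View pics/side0.png

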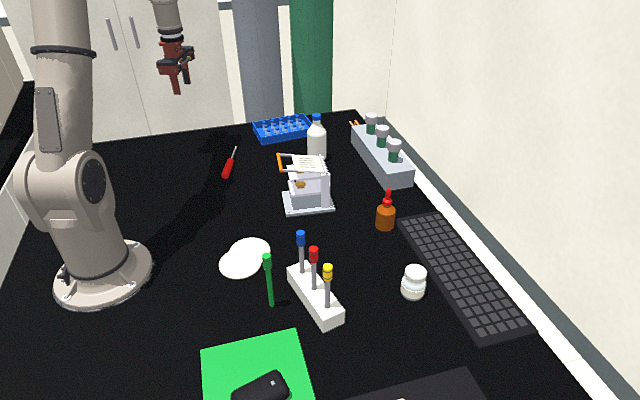

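View pics/top0.png

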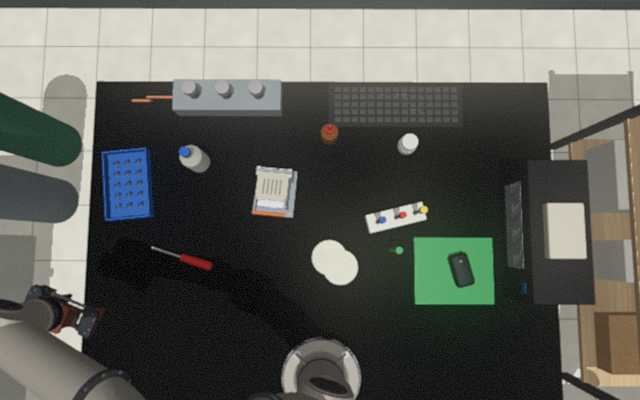

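Red things: rack rod head (side 313,254; top 402,215), dropper (388,200), screwdriver (228,168). The one standing in the white rack, in the middle hole, fits the guide rod; the green rod (267,261) stands outside the rack and is not meant. I'll confirm this in a crop and measure.

```bash
python3 - <<'E'
from h import *
S,cs=grab("side");T,ct=grab("top")
def blobs(im,lo,hi,box):
    x0,y0,x1,y1=box; hsv=cv2.cvtColor(im,cv2.COLOR_BGR2HSV)
    m=cv2.inRange(hsv,lo,hi); k=np.zeros_like(m);k[y0:y1,x0:x1]=m[y0:y1,x0:x1]
    n,l,st,c=cv2.connectedComponentsWithStats(k)
    return [(st[i].tolist(),c[i].round(1).tolist()) for i in range(1,n) if st[i,4]>8]
R0=((0,150,80),(7,255,255))
print("red S",blobs(S,*R0,(295,235,340,290)),"T",blobs(T,*R0,(360,195,435,235)))
O=((6,150,100),(18,255,255))
print("or S",blobs(S,*O,(265,140,345,220)),"T",blobs(T,*O,(240,150,310,230)))
Y=((22,120,80),(32,255,255));B=((105,120,60),(125,255,255))
print("yel",blobs(S,*Y,(295,235,340,290)),blobs(T,*Y,(360,195,435,235)))
print("blu",blobs(S,*B,(290,225,340,290)),blobs(T,*B,(360,195,435,235)))
a=cv2.resize(S[140:220,265:345],(400,400),interpolation=2);b=cv2.resize(T[150:230,240:320],(400,400),interpolation=2)
c=cv2.resize(S[225:325,255:355],None,fx=2.0,fy=2.0);d=cv2.resize(T[190:240,360:435],None,fx=4,fy=4)
o=np.zeros((600,800,3),np.uint8);o[:400,:400]=a;o[:400,400:]=b;o[400:,:200]=c;o[400:,200:500]=d
cv2.imwrite("pics/crop1.png",o)
E
```

```text
red S [([309, 245, 10, 18, 130], [313.1, 253.1])] T [([399, 213, 7, 4, 22], [402.2, 214.6])]
or S [([276, 152, 3, 15, 16], [277.2, 158.6]), ([279, 155, 4, 18, 29], [280.6, 165.1])] T [([251, 211, 33, 6, 101], [267.2, 213.8])]
yel [([322, 263, 11, 19, 166], [327.0, 271.5])] [([419, 205, 10, 9, 55], [423.8, 209.3])]
blu [([296, 229, 10, 18, 145], [300.4, 237.5])] [([379, 217, 6, 6, 27], [381.7, 219.6])]
```

View pics/crop1.png

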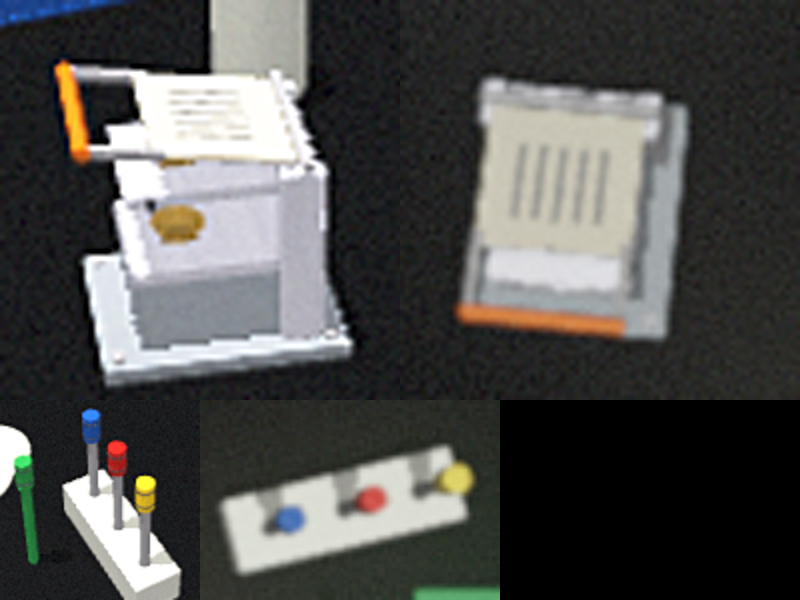

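The crop confirms the guide rod: red head in the middle hole, blue to its left and yellow to its right. The cover is slightly raised, with the orange bar on the robot's side.

```bash
python3 - <<'E'
from h import *
S,cs=grab("side");T,ct=grab("top")
t=lambda a,b:tri([ray(cs,a),ray(ct,b)])
n=t((281.6,171.2),(284.5,215.2));f=t((277.4,153.8),(251.8,212.6));m=t((279.5,162.3),(268,213.8))
print("bar near",n,"far",f,"mid",m, np.linalg.norm(n-f))
h=onz(ct,(402.2,214.6),.171); print("red top z.171",h,"tri",t((313.1,253.5),(402.2,214.6)))
for k,p in dict(blue=(381.7,219.6),yel=(423.8,209.3)).items(): print(k,onz(ct,p,.165))
# base plate corners (side, z=.012) & yaw
p=lambda u,v:onz(cs,(265+u/5,140+v/5),.012)
print("base",p(85,258),p(107,372),p(350,345))
q=lambda u,v:onz(ct,(240+(u-400)/5,150+v/5),.012)
print("base top",q(688,108),q(665,337))
print("lower bushing",onz(cs,(265+178/5,140+216/5),.073))
E
```

```text
bar near [0.49541831 0.10568242 0.15568213] far [0.50230183 0.1992673  0.15715574] mid [0.49915073 0.15299379 0.1558513 ] 0.0938492701531644
red top z.171 [ 0.4968316  -0.22859392  0.171     ] tri [ 0.49694632 -0.23149935  0.15423599]
blue [ 0.48281765 -0.17124773  0.165     ]
yel [ 0.51257104 -0.29143325  0.165     ]
base [0.50934575 0.20676202 0.012     ] [0.49845182 0.08998055 0.012     ] [0.64478057 0.0745353  0.012     ]
base top [0.64527462 0.07674105 0.012     ] [0.49764041 0.09013032 0.012     ]
lower bushing [0.55855852 0.15000698 0.073     ]
```

Emit:
{"api": "carry_out", "payload": {"series": [[[-0.034, -0.029, -0.006, 0, 0, 0, 0.3], [-0.034, -0.029, -0.006, 0, 0, 0, 0.6], [-0.034, -0.029, -0.006, 0, 0, 0, 0.68], [-0.034, -0.029, -0.006, 0, 0, 0, 0.68], [-0.034, -0.029, -0.006, 0, 0, 0, 0.68], [-0.034, -0.029, -0.006, 0, 0, 0, 0.68], [-0.034, -0.029, -0.006, 0, 0, 0, 0.68], [-0.034, -0.029, -0.006, 0, 0, 0, 0.68], [-0.034, -0.029, -0.006, 0, 0, 0, 0.68], [-0.034, -0.029, -0.006, 0, 0, 0, 0.68], [-0.034, -0.029, -0.006, 0, 0, 0, 0.68], [-0.034, -0.029, -0.006, 0, 0, 0, 0.68]]], "force": 20}}

```text
t: 1.8
eef_pos: [0.5005, 0.1516, 0.3061]
tool_rot: [0.591, 3.085, 0.001]
force: [0.6, 0.4, 0.2]
width: 0.322
gripper_force: 0.0
```

Emit:
{"api": "carry_out", "payload": {"series": [[[0, 0, 0, 0, 0, 10.5, 0.68], [0, 0, 0, 0, 0, 10.5, 0.68], [0, 0, 0, 0, 0, 10.5, 0.68], [0, 0, 0, 0, 0, 10.5, 0.68], [0, 0, 0, 0, 0, 10.5, 0.68], [0, 0, 0, 0, 0, 10.5, 0.68], [0, 0, 0, 0, 0, 10.5, 0.68], [0, 0, 0, 0, 0, 0, 0.68], [0, 0, 0, 0, 0, 0, 0.68]]]}}

```text
t: 2.92
eef_pos: [0.4999, 0.153, 0.3057]
tool_rot: [-2.316, -2.122, -0.0]
force: [0.2, 0.5, -0.2]
width: 0.317
gripper_force: 0.0
```

```bash
python3 - <<'E'
from h import *
s=sensors.observe();M=R.from_rotvec(s["tool_rot"]).as_matrix();print(s["t"],s["eef_pos"],M.round(3),s["width"],s["joint_pos"],s["force"])
W,cw=grab("wrist");cv2.imwrite("pics/w1.png",W)
print(proj(cw,[.499,.151,.156]),proj(cw,[.5575,.1438,.128]))
E
```

```text
2.925 [0.49992893 0.15298074 0.30569384] [[ 0.087  0.996 -0.   ]
 [ 0.996 -0.087  0.   ]
 [ 0.    -0.    -1.   ]] 0.3171500086946004 [-0.78093001  0.15861526  0.41632198  1.84888396 -0.07018828  1.14833425
 -0.42762024] [ 0.24043226  0.53888256 -0.17311223]
[318.38633706 188.59331363] [375.70890393 183.29014291]
```

View pics/w1.png

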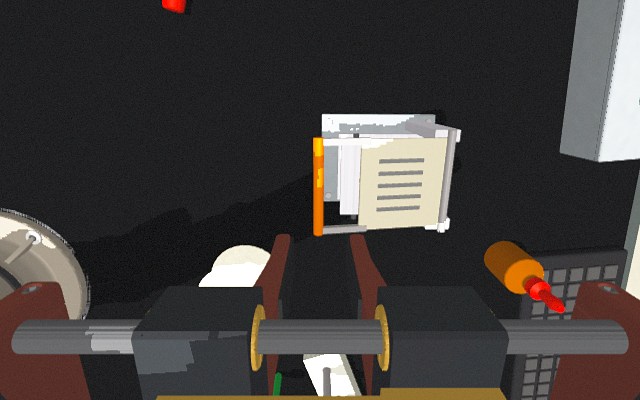

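The wrist view shows the bar at columns 318–319, rows 137–235, centred between the fingers and in line with them. It matches the prediction, so I'm descending and pinching.

Emit:
{"api": "carry_out", "payload": {"series": [[[0, 0, 0.038, 0, 0, 0, 0.68], [0, 0, 0.038, 0, 0, 0, 0.68], [0, 0, 0.038, 0, 0, 0, 0.68], [0, 0, 0.02, 0, 0, 0, 0.68], [0, 0, 0.018, 0, 0, 0, 0.68], [0, 0, 0, 0, 0, 0, 0.68], [0, 0, 0, 0, 0, 0, 0.85], [0, 0, 0, 0, 0, 0, 1], [0, 0, 0, 0, 0, 0, 1], [0, 0, 0, 0, 0, 0, 1]]], "force": 12}}

```text
t: 4.22
eef_pos: [0.4985, 0.1533, 0.1537]
tool_rot: [-2.318, -2.118, 0.003]
force: [-5.2, 0.8, 0.7]
width: 0.108
gripper_force: 12.0
```

```bash
python3 - <<'E'
from h import *
s=sensors.observe();print(s["eef_pos"],s["width"],s["force"],s["gripper_force"])
th0=.16;n=12
t=np.linspace(th0,1.58,n+1)
p=.13*np.c_[-np.cos(t),np.sin(t)]
print((np.diff(p,axis=0)*1000).round(1))
E
```

```text
[0.49852931 0.15331089 0.15372405] 0.10759063311681157 [-5.16556986  0.77004224  0.65684153] 12.000827640295029
[[ 3.3 15. ]
 [ 5.1 14.5]
 [ 6.8 13.8]
 [ 8.4 12.9]
 [ 9.8 11.8]
 [11.1 10.6]
 [12.3  9.2]
 [13.3  7.7]
 [14.1  6.1]
 [14.7  4.3]
 [15.2  2.6]
 [15.4  0.8]]
```

Emit:
{"api": "carry_out", "payload": {"series": [[[0, 0.0033, -0.015, 0, 0, 0, 1], [0, 0.0051, -0.0145, 0, 0, 0, 1], [0, 0.0068, -0.0138, 0, 0, 0, 1], [0, 0.0084, -0.0129, 0, 0, 0, 1], [0, 0.0098, -0.0118, 0, 0, 0, 1], [0, 0.0111, -0.0106, 0, 0, 0, 1], [0, 0, 0, 0, 0, 0, 1]]]}}

```text
t: 5.1
eef_pos: [0.5441, 0.1492, 0.2356]
tool_rot: [-2.319, -2.117, -0.001]
force: [-12.5, 0.4, 16.2]
width: 0.107
gripper_force: 12.0
```

```bash
python3 - <<'E'
from h import *
s=sensors.observe();print(s["eef_pos"],s["width"],s["force"],s["gripper_force"])
S,cs=grab("side");print(proj(cs,[.5415,.148,.236]))
hsv=cv2.cvtColor(S,cv2.COLOR_BGR2HSV);m=cv2.inRange(hsv,(6,150,100),(18,255,255))[100:200,260:350];print(np.argwhere(m).mean(0)[::-1]+[260,100])
E
```

```text
[0.54409391 0.14923703 0.23561425] 0.10699492619870259 [-12.52898162   0.40325072  16.18104362] 12.001163810491562
[292.92879689 136.38193959]
[295.39189189 134.60810811]
```

```bash
python3 - <<'E'
import numpy as np
t=np.linspace(.878,1.6,8)
print((np.diff(.13*np.c_[-np.cos(t),np.sin(t)],axis=0)*1000).round(1))
E
```

```text
[[10.7  8. ]
 [11.5  6.9]
 [12.2  5.6]
 [12.7  4.4]
 [13.1  3. ]
 [13.3  1.7]
 [13.4  0.3]]
```

Emit:
{"api": "carry_out", "payload": {"series": [[[0, 0, -0.004, 0, 0, 0, 1], [0, 0.0107, -0.008, 0, 0, 0, 1], [0, 0.0115, -0.0069, 0, 0, 0, 1], [0, 0.0122, -0.0056, 0, 0, 0, 1], [0, 0.0127, -0.0044, 0, 0, 0, 1], [0, 0.0131, -0.003, 0, 0, 0, 1], [0, 0.0133, -0.0017, 0, 0, 0, 1], [0, 0.0134, -0.0003, 0, 0, 0, 1], [0, 0, 0, 0, 0, 0, 1], [0, 0, 0, 0, 0, 0, 1]]]}}

```text
t: 6.4
eef_pos: [0.6313, 0.1407, 0.2661]
tool_rot: [2.32, 2.117, 0.001]
force: [0.7, 0.1, 1.3]
width: 0.108
gripper_force: 12.0
```

```bash
python3 - <<'E'
from h import *
s=sensors.observe();print(s["eef_pos"],s["width"],s["force"],s["gripper_force"])
S,cs=grab("side");cv2.imwrite("pics/s2.png",cv2.resize(S[80:230,240:380],None,fx=4,fy=4))
E
```

```text
[0.63129706 0.14065612 0.26612725] 0.10804035016653345 [0.68479375 0.0902301  1.32037247] 12.00006365776062
```

View pics/s2.png

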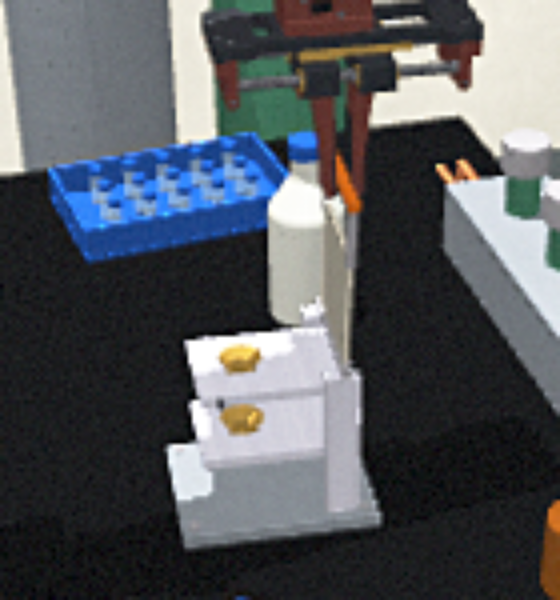

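The cover stands upright (bar at crop 347,185), both brass bushings are exposed (239,358 and 241,418), and the force is near zero. I'll release, rise and measure the bushings.

Emit:
{"api": "carry_out", "payload": {"series": [[[0, 0, 0, 0, 0, 0, 0.75], [0, 0, 0, 0, 0, 0, 0.6], [0, 0, 0, 0, 0, 0, 0.6], [0, 0, -0.02, 0, 0, 0, 0.6], [0, 0, -0.03, 0, 0, 0, 0.6], [0, 0, -0.04, 0, 0, 0, 0.6], [0, -0.03, -0.01, 0, 0, 0, 0.6], [0, -0.04, 0, 0, 0, 0, 0.6], [-0.04, -0.03, 0, 0, 0, 0, 0.6], [-0.04, -0.03, 0, 0, 0, 0, 0.6], [0, 0, 0, 0, 0, 0, 0.6]]]}}

```text
t: 7.82
eef_pos: [0.4925, 0.0701, 0.3668]
tool_rot: [-2.324, -2.113, -0.002]
force: [-0.4, 0.3, 0.8]
width: 0.403
gripper_force: 0.0
```

```bash
cat >m.py <<'E'
from h import *
def blob(im,lo,hi,box):
    x0,y0,x1,y1=box; m=cv2.inRange(cv2.cvtColor(im,cv2.COLOR_BGR2HSV),lo,hi)[y0:y1,x0:x1]
    n,l,st,c=cv2.connectedComponentsWithStats(m)
    return [((st[i,:2]+[x0,y0]).tolist(),st[i,2:].tolist(),(c[i]+[x0,y0]).round(1).tolist()) for i in range(1,n) if st[i,4]>15]
s=sensors.observe();print(s["t"],s["eef_pos"],s["width"])
B=((12,100,60),(26,255,255))
C={}
for n in("side","top","wrist"):
    im,c=grab(n);C[n]=(im,c);u,v=proj(c,[.557,.144,.128]).astype(int);print(n,u,v,blob(im,*B,(max(u-50,0),max(v-50,0),u+50,v+50)))
    for b in blob(im,*B,(max(u-50,0),max(v-50,0),u+50,v+50)): print(b[2],onz(c,b[2],.128),onz(c,b[2],.073))
E
cat >> m.py <<'E'
W=C["wrist"][0];cv2.imwrite("pics/w2.png",W)
for n in("wrist",):
    for b in blob(W,(0,150,80),(7,255,255),(0,0,640,260)):print("red",b,onz(C[n][1],b[2],.171))
E
python3 m.py
```

```text
7.825 [0.49248729 0.07005322 0.36676448] 0.4027539329168099
side 299 169 [([322, 119], [8, 14, 42], [325.5, 125.4]), ([295, 166], [10, 7, 54], [299.6, 169.2]), ([295, 181], [11, 7, 54], [300.2, 184.1])]
[325.5, 125.4] [0.70713313 0.38804639 0.128     ] [0.73782916 0.49120533 0.073     ]
[299.6, 169.2] [0.55570922 0.14329316 0.128     ] [0.57396924 0.22635123 0.073     ]
[300.2, 184.1] [0.53935553 0.06879439 0.128     ] [0.55627247 0.14573409 0.073     ]
top 272 194 [([251, 158], [36, 6, 97], [268.2, 160.2])]
[268.2, 160.2] [0.65993361 0.1581429  0.128     ] [0.67047563 0.16468406 0.073     ]
wrist 368 101 [([355, 84], [28, 30, 596], [368.4, 98.3])]
[368.4, 98.3] [0.55693559 0.14764301 0.128     ] [0.56469843 0.14665556 0.073     ]
red ([508, 203], [36, 25, 514], [524.5, 215.4]) [0.7189376  0.00726212 0.171     ]
```

View pics/w2.png

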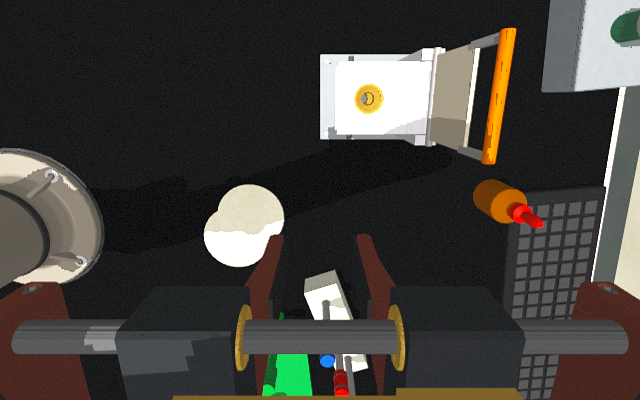

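Emit:
{"api": "carry_out", "payload": {"series": [[[-0.03, 0.003, 0, 0, 0, 0, 0.6], [-0.03, 0.003, 0, 0, 0, 0, 0.6], [-0.03, 0.003, 0, 0, 0, 0, 0.6], [-0.03, 0.003, 0, 0, 0, 0, 0.6], [-0.03, 0.003, 0, 0, 0, 0, 0.6], [-0.03, 0.003, 0, 0, 0, 0, 0.6], [-0.03, 0.003, 0, 0, 0, 0, 0.6], [-0.03, 0.003, 0, 0, 0, 0, 0.6], [-0.03, 0.003, 0.02, 0, 0, 0, 0.6], [-0.028, 0.003, 0.02, 0, 0, 0, 0.6], [0, 0, 0, 0, 0, 0, 0.6], [0, 0, 0, 0, 0, 0, 0.6]]]}}

```text
t: 9.48
eef_pos: [0.4981, -0.2252, 0.3262]
tool_rot: [-2.318, -2.12, 0.001]
force: [0.2, -0.7, 0.7]
width: 0.399
gripper_force: 0.0
```

```bash
python3 - <<'E'
from h import *
s=sensors.observe();M=R.from_rotvec(s["tool_rot"]).as_matrix();print(s["t"],s["eef_pos"],M[:,1],s["joint_pos"].round(2) if hasattr(s["joint_pos"],'round') else s["joint_pos"])
W,cw=grab("wrist");cv2.imwrite("pics/w3.png",W)
S,cs=grab("side");T,ct=grab("top")
m=cv2.inRange(cv2.cvtColor(W,cv2.COLOR_BGR2HSV),(0,150,80),(7,255,255))
n,l,st,c=cv2.connectedComponentsWithStats(m)
for i in range(1,n):
    if st[i,4]>100:print(st[i],c[i],onz(cw,c[i],.16))
print("green",tri([ray(cs,(267.3,254)),ray(ct,(398.5,250.5))]),"pred head top, mid",proj(cw,[.497,-.23,.171]),proj(cw,[.497,-.23,.153]))
E
```

```text
9.475 [ 0.49809684 -0.22519559  0.32623136] [ 9.96016054e-01 -8.91737189e-02 -2.59847900e-04] [-0.29  0.21  0.72  1.78 -0.15  1.2   0.38]
[309 176  20  25 376] [318.2606383 188.4787234] [ 0.49652875 -0.23167361  0.16      ]
green [ 0.3971401 -0.2176473  0.1661336] pred head top, mid [318.54198999 189.82925993] [318.604589   185.01400384]
```

View pics/w3.png

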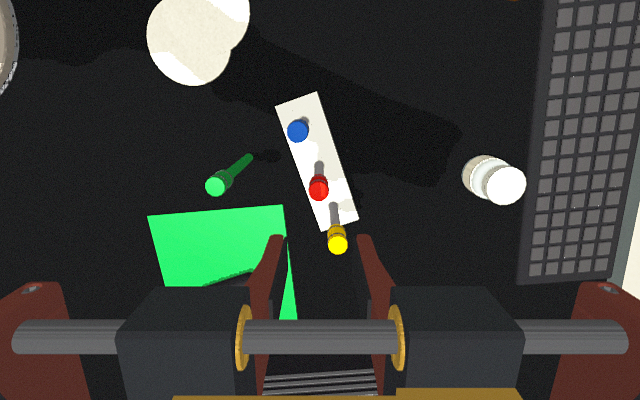

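The wrist view shows the red head at (318,189), blue at (298,131), yellow at (337,242) and green (216,186) well aside. The red head lies between the fingers, so I'm descending.

Emit:
{"api": "carry_out", "payload": {"series": [[[-0.006, -0.001, 0.02, 0, 0, 0, 0.6], [0, 0, 0.035, 0, 0, 0, 0.6], [0, 0, 0.035, 0, 0, 0, 0.6], [0, 0, 0.03, 0, 0, 0, 0.6], [0, 0, 0.025, 0, 0, 0, 0.6], [0, 0, 0.02, 0, 0, 0, 0.6], [0, 0, 0.013, 0, 0, 0, 0.6], [0, 0, 0, 0, 0, 0, 0.6], [0, 0, 0, 0, 0, 0, 0.75], [0, 0, 0, 0, 0, 0, 0.9], [0, 0, 0, 0, 0, 0, 0.9], [0, 0, 0, 0, 0, 0, 0.9]]], "force": 25}}

```text
t: 11.12
eef_pos: [0.496, -0.2325, 0.1489]
tool_rot: [2.319, 2.117, 0.001]
force: [-1.0, 0.1, 6.8]
width: 0.225
gripper_force: 25.0
```

Emit:
{"api": "carry_out", "payload": {"series": [[[0, 0, -0.005, 0, 0, 0, 0.9], [0, 0, -0.015, 0, 0, 0, 0.9], [0, 0, -0.02, 0, 0, 0, 0.9], [0, 0, -0.025, 0, 0, 0, 0.9], [0, 0, -0.03, 0, 0, 0, 0.9], [0, 0, -0.03, 0, 0, 0, 0.9], [0, 0, -0.03, 0, 0, 0, 0.9], [0, 0, -0.025, 0, 0, 0, 0.9], [0, 0, -0.01, 0, 0, 0, 0.9], [0, 0, 0, 0, 0, 0, 0.9]]]}}

```text
t: 12.38
eef_pos: [0.4953, -0.2323, 0.3384]
tool_rot: [2.32, 2.118, 0.001]
force: [-0.7, -0.2, -1.8]
width: 0.219
gripper_force: 25.0
```

```bash
python3 - <<'E'
from h import *
s=sensors.observe();M=R.from_rotvec(s["tool_rot"]).as_matrix();p=np.array(s["eef_pos"]);print(s["t"],p,M.round(3),s["force"],s["width"])
S,cs=grab("side");cv2.imwrite("pics/s4.png",cv2.resize(S[150:350,230:430],None,fx=3,fy=3))
print(proj(cs,p+[0,0,.008]),proj(cs,p+[0,0,-.144]))
for t in(( .5,.0),): pass
tgt=np.array([.5565,.145]);d=np.r_[tgt-p[:2],0];print("delta tool after/before",M.T@d)
E
```

```text
12.375 [ 0.4952975  -0.23225391  0.33842808] [[ 0.091  0.996  0.   ]
 [ 0.996 -0.091  0.   ]
 [ 0.     0.    -1.   ]] [-0.65000514 -0.15796447 -1.83136579] 0.21872625233854404
[311.48723198 180.83199324] [312.66295709 240.11961155]
delta tool after/before [3.81252022e-01 2.67047832e-02 9.20830552e-05]
```

View pics/s4.png

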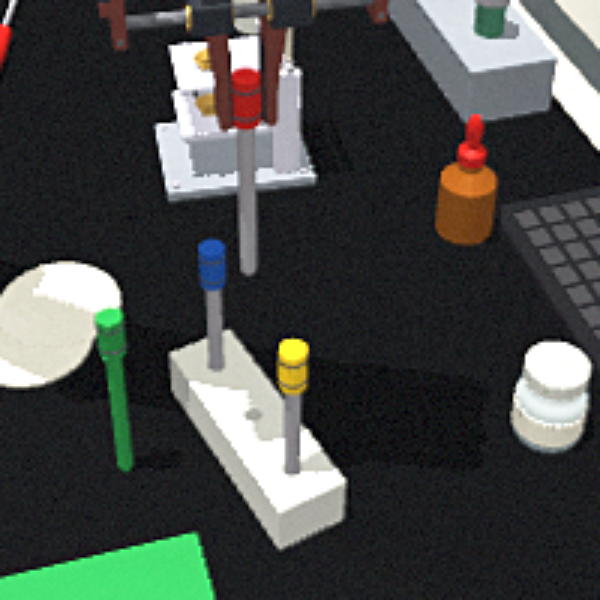

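The rod is held upright: head at crop (246,98), foot (249,271), as predicted. The blue and yellow rods stay put. I'm carrying it over the frame.

Emit:
{"api": "carry_out", "payload": {"series": [[[0.018, 0.001, 0, 0, 0, 0, 0.9], [0.03, 0.002, 0, 0, 0, 0, 0.9], [0.036, 0.0025, 0, 0, 0, 0, 0.9], [0.036, 0.0025, 0, 0, 0, 0, 0.9], [0.036, 0.0025, 0, 0, 0, 0, 0.9], [0.036, 0.0025, 0, 0, 0, 0, 0.9], [0.036, 0.0025, 0, 0, 0, 0, 0.9], [0.036, 0.0025, 0, 0, 0, 0, 0.9], [0.036, 0.0025, 0, 0, 0, 0, 0.9], [0.036, 0.0025, 0, 0, 0, 0, 0.9], [0.03, 0.002, 0, 0, 0, 0, 0.9], [0.015, 0.001, 0, 0, 0, 0, 0.9]]]}}

```text
t: 13.92
eef_pos: [0.5552, 0.1466, 0.3366]
tool_rot: [-2.317, -2.12, 0.004]
force: [0.1, -1.2, -1.2]
width: 0.222
gripper_force: 25.0
```

Emit:
{"api": "carry_out", "payload": {"series": [[[0, 0, 0, 0, 0, -9, 0.9], [0, 0, 0, 0, 0, -9, 0.9], [0, 0, 0, 0, 0, -9, 0.9], [0, 0, 0, 0, 0, -9, 0.9], [0, 0, 0, 0, 0, -9, 0.9], [0, 0, 0, 0, 0, -9, 0.9], [0, 0, 0, 0, 0, -9, 0.9], [0, 0, 0, 0, 0, -9, 0.9], [0, 0, 0, 0, 0, -9, 0.9], [0, 0, 0, 0, 0, -9, 0.9], [0, 0, 0, 0, 0, 0, 0.9], [0, 0, 0, 0, 0, 0, 0.9]]]}}

```text
t: 15.42
eef_pos: [0.5558, 0.1442, 0.3378]
tool_rot: [-0.149, -3.137, 0.001]
force: [-0.3, 0.2, -1.5]
width: 0.221
gripper_force: 25.0
```

```bash
python3 - <<'E'
from h import *
s=sensors.observe();M=R.from_rotvec(s["tool_rot"]).as_matrix();p=np.array(s["eef_pos"]);print(s["t"],p,M.round(3),np.round(s["joint_pos"],2))
S,cs=grab("side");T,ct=grab("top");W,cw=grab("wrist")
cv2.imwrite("pics/c5.png",np.hstack([cv2.resize(S[60:220,240:380],(420,480)),cv2.resize(W,None,fx=.59,fy=.59)[:, :378].copy() if 0 else cv2.copyMakeBorder(cv2.resize(W,(378,236)),0,244,0,0,0)]))
print("foot pred",proj(cs,p+[0,0,-.144]),"upper mouth pred",proj(cs,[.5565,.145,.128]), "W foot",proj(cw,p+[0,0,-.144]),"W mouth",proj(cw,[.5565,.145,.128]))
E
```

```text
15.425 [0.55579963 0.14421809 0.33775997] [[-0.996  0.095 -0.001]
 [ 0.095  0.996 -0.   ]
 [ 0.001 -0.    -1.   ]] [-0.6   0.23  0.29  1.68 -0.07  1.24  1.18]
foot pred [298.78037998 149.52943234] upper mouth pred [299.72481285 168.85418607] W foot [318.60274214 187.21924924] W mouth [319.50291318 172.22089589]
```

View pics/c5.png

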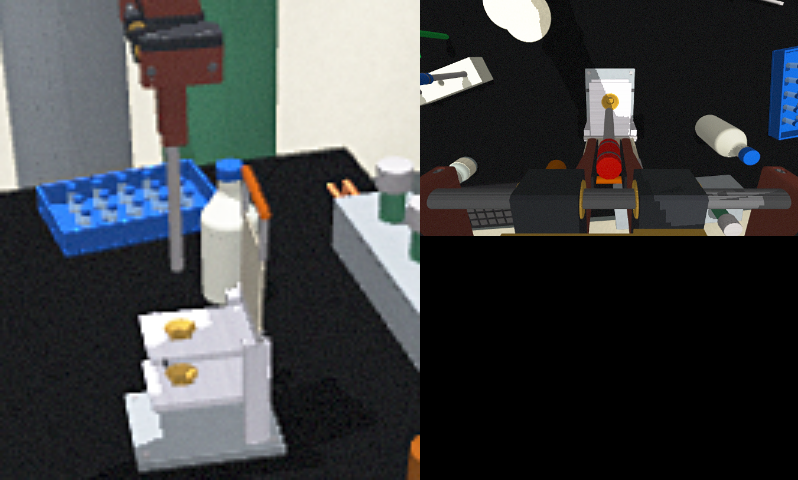

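```bash
python3 - <<'E'
from h import *
f=optics.grab_frame("wrist");T=np.array(f["T_tool_cam"]);print("cam in tool",T[:3,3],"axis",T[:3,2])
W,cw=grab("wrist");S,cs=grab("side")
for im,c,b in((W,cw,(280,130,360,220)),(S,cs,(285,155,315,195))):
    m=cv2.inRange(cv2.cvtColor(im,cv2.COLOR_BGR2HSV),(12,80,50),(28,255,255))
    k=np.zeros_like(m);k[b[1]:b[3],b[0]:b[2]]=255;m&=k
    n,l,st,ce=cv2.connectedComponentsWithStats(m)
    for i in range(1,n):
        if st[i,4]>12:
            q=st[i,:2]+(st[i,2:4]-1)/2;print(st[i],ce[i],q,onz(c,q,.128),onz(c,q,.073))
cv2.imwrite("pics/c6.png",np.hstack([cv2.resize(W[130:230,270:370],(400,400),interpolation=2),cv2.resize(S[135:200,270:335],(400,400),interpolation=2)]))
E
```

```text
cam in tool [ 0.08101916  0.00032325 -0.15132982] axis [-2.95147207e-01  8.26943543e-04  9.55451434e-01]
[307 158  30  28 637] [321.23547881 171.38932496] [321.5 171.5] [0.55595949 0.14752455 0.128     ] [0.56824818 0.14675494 0.073     ]
[295 166  10   7  56] [299.64285714 169.23214286] [299.5 169. ] [0.55568135 0.14442183 0.128     ] [0.57393909 0.2275726  0.073     ]
[295 181  11   7  61] [300.14754098 184.04918033] [300. 184.] [0.53893527 0.06942264 0.128     ] [0.5558177  0.14641395 0.073     ]
```

View pics/c6.png

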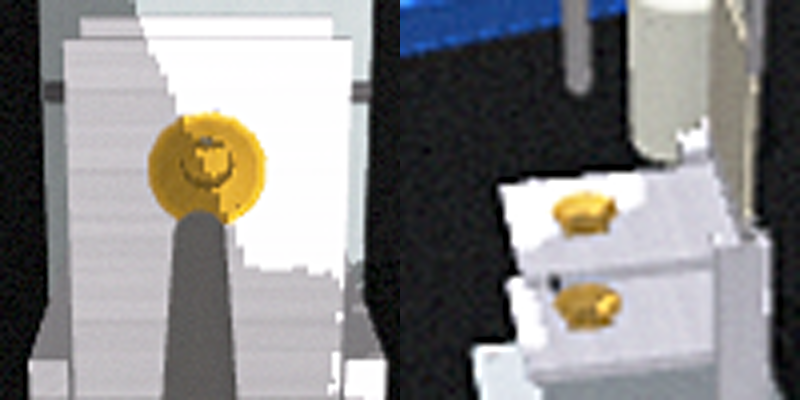

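Wrist view: bushing centre at (322,172), foot at (320,186). Side view agrees with the offset of about 1 mm in +y. I'll shift and lower slowly.

Emit:
{"api": "carry_out", "payload": {"series": [[[0, 0.0012, 0.01, 0, 0, 0, 0.9], [0, 0, 0.015, 0, 0, 0, 0.9], [0, 0, 0.015, 0, 0, 0, 0.9], [0, 0, 0.01, 0, 0, 0, 0.9], [0, 0, 0.008, 0, 0, 0, 0.9], [0, 0, 0.007, 0, 0, 0, 0.9], [0, 0, 0.006, 0, 0, 0, 0.9], [0, 0, 0.006, 0, 0, 0, 0.9], [0, 0, 0.006, 0, 0, 0, 0.9], [0, 0, 0.006, 0, 0, 0, 0.9], [0, 0, 0, 0, 0, 0, 0.9], [0, 0, 0, 0, 0, 0, 0.9]]]}}

```text
t: 17.23
eef_pos: [0.5561, 0.1461, 0.2493]
tool_rot: [0.143, 3.138, 0.0]
force: [-0.4, 0.2, -0.9]
width: 0.227
gripper_force: 25.0
```

Emit:
{"api": "carry_out", "payload": {"series": [[[0, 0, 0.006, 0, 0, 0, 0.9], [0, 0, 0.006, 0, 0, 0, 0.9], [0, 0, 0.006, 0, 0, 0, 0.9], [0, 0, 0.006, 0, 0, 0, 0.9], [0, 0, 0.006, 0, 0, 0, 0.9], [0, 0, 0.006, 0, 0, 0, 0.9], [0, 0, 0.005, 0, 0, 0, 0.9], [0, 0, 0.004, 0, 0, 0, 0.9], [0, 0, 0, 0, 0, 0, 0.9], [0, 0, 0, 0, 0, 0, 0.9]]]}}

```text
t: 18.48
eef_pos: [0.5561, 0.1461, 0.2043]
tool_rot: [0.143, 3.138, 0.0]
force: [-0.1, -0.9, -1.7]
width: 0.221
gripper_force: 25.0
```

Free so far; foot is at about z 0.060, inside the lower bushing. 30 mm more.

Emit:
{"api": "carry_out", "payload": {"series": [[[0, 0, 0.005, 0, 0, 0, 0.9], [0, 0, 0.005, 0, 0, 0, 0.9], [0, 0, 0.005, 0, 0, 0, 0.9], [0, 0, 0.005, 0, 0, 0, 0.9], [0, 0, 0.005, 0, 0, 0, 0.9], [0, 0, 0.004, 0, 0, 0, 0.9], [0, 0, 0, 0, 0, 0, 0.9], [0, 0, 0, 0, 0, 0, 0.9], [0, 0, 0, 0, 0, 0, 0.9], [0, 0, 0, 0, 0, 0, 0.9]]]}}

```text
t: 19.73
eef_pos: [0.5561, 0.1461, 0.1753]
tool_rot: [0.143, 3.138, 0.0]
force: [0.1, 0.2, -0.9]
width: 0.225
gripper_force: 25.0
```

```bash
python3 - <<'E'
from h import *
s=sensors.observe();print(s["t"],s["eef_pos"],s["force"],s["gripper_force"],np.abs(s["qvel"]).max())
S,cs=grab("side");cv2.imwrite("pics/c7.png",cv2.resize(S[110:220,260:350],None,fx=5,fy=5,interpolation=2))
print(proj(cs,[.5561,.1461,.031]),proj(cs,[.5561,.1461,.049]))
E
```

```text
19.725 [0.55608367 0.14609969 0.17531467] [ 0.1396333   0.24652595 -0.86334527] 24.999720454216003 0.0028614195635183505
[300.56165093 195.24373535] [300.37266211 190.49728835]
```

View pics/c7.png

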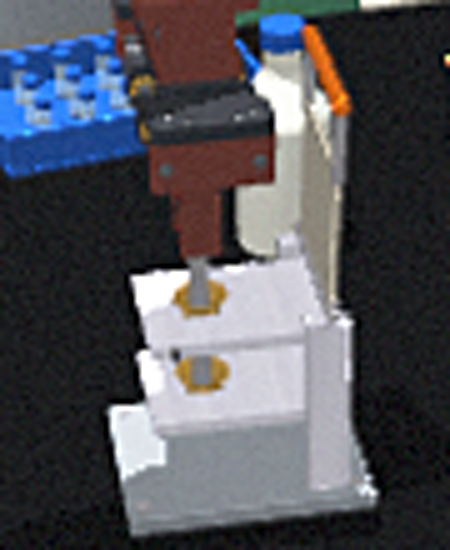

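The shaft passes through the upper bushing (200,295) and the lower (203,373). The cover is upright, and the rod is held with no contact load.

```bash
python3 -c "
from station import finish_job
print(finish_job())"
```

```text
the job is handed in; nothing more can be done
None
```

I handed the job in at about 20 s of the 72 s; the judge gave no verdict. At the last check the cover stood upright, the guide rod ran through both bushings with its foot about 31 mm above the bench (19 mm above the base plate, worked out from the gripper pose), and the gripper still held it by the head at rest.

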